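Set the dosing dial and start the dose

TASK

On the white dosing unit, press the black dial down through its soft spring until it sits firmly on the seal below, with about 14 N and hardly more, so as not to crush the seal; holding it so, and never forcing it against its lock, turn it clockwise to the sixth click counted from its zero stud, without ever turning it past that click; let it spring back up locked there. Then, and not before, press the round start key on the other unit all the way in, gently, and let it go. Leave everything else on the bench where it stands.

Things in the scene. Friction and masses are not known exactly. Their poses are not given: they have to be found in the camera images.
- dial_pod: White box of the dosing unit, 130 x 130 x 55 mm, fixed; origin under its centre, z up. The dial's vertical axis passes through this origin. Round the dial on its top are 12 marks 30 degrees apart: the zero mark (on the box's +y side) is a raised steel stud, the others black lines, longer for 3, 6 and 9. The sixth lies straight across from the stud.
- dial_grip (a point): Centre of the black dial's upright grip bar (46 long, 14 wide, 30 mm tall: 15 below to 15 above this point), 98 mm above the bench when the dial is up. It stands on a black disc, 60 mm in diameter, top face 15 mm below this point, on which fingertips may press. Turns and sinks with the dial: x runs along the bar to its pointed end (white line), z is up on the dial's axis.
- dial (a joint): Turn of the dial, rad, growing clockwise from above: 0 at the zero stud, a click each 0.5236, sixth click 3.142, eleventh the last. It starts at click 1 to 4. While up it is locked, with some 9 degrees of play. Pressed in, it turns against a catch of 0.1 to 0.15 N m that pulls it to the nearest click. Let up between clicks it may stay down, unlocked.
- cap (a joint): How far the dial is pressed down, m: 0 up and locked. A soft spring pushes back, 6 N at first and 0.2 N more per mm, until the dial meets a firm seal at a depth that differs each time, 4.6 to 12.6 mm (6 N more per mm from there, on top of 7 to 8.5 N). The lock lets go about 0.4 mm past that point. So a press of 13 to 15 N in all frees it at any depth.
- seal (a joint): How far the hidden seal below the dial is squashed, m: 0 untouched. It lies inside the box, under the dial, and is crushed beyond 0.0015, which takes a press of 16 N or more in all.
- lock (a joint): Twist of the hidden lock ring inside the box, rad, 0 at rest: it gives by 0.033 per N m when a dial that is still locked is forced round (either way); its teeth break beyond 0.05, some 1.5 N m on the dial. So a dial that does not turn easily must be pressed down further, not forced.
- start_key_top (a point): Centre of the upper face of the round steel start key, diameter 34 mm, that stands 8 mm proud of its grey collar (50 mm diameter) on a white box of 100 x 85 x 45 mm fixed to the bench; it is pressed straight down. The two boxes may change sides.
- start_key (a joint): How far the key is pressed, in m: 0 released, 0.006 fully in (it counts from 0.0045). A spring pushes back, from about 2 N to 6 N; pushing harder than 25 N breaks it.
- beaker: Glass beaker, 70 mm wide, 95 mm tall, open; origin under its centre. Not to be moved.
- wash_bottle: White bottle, 66 mm wide, 170 mm tall; origin under its centre. Not to be moved.
- jar: Amber glass jar with black lid, 72 mm wide, 90 mm tall; origin under its centre. Not to be moved.
- vial: Small glass vial, 26 mm wide, 55 mm tall, standing between the two boxes; origin under its centre. Not to be moved.
- cartridge: White filter cartridge, an upright cylinder 40 mm wide, 70 mm tall; origin under its centre. Not to be moved.
- spatula: Steel spatula lying on the bench; origin near its middle. Not to be moved.
- wipes: Cardboard box of wipes, 120 x 90 x 60 mm; origin under its centre. Not to be moved.

How it is judged:
By the outcome, as a careful person would: the job done as asked, in the order asked, and still so for the second after the job is handed in, with the robot touching nothing.
It also fails if it takes over 72 s, if anything falls off the work surface, if the arm or the gripper's body presses on something with over 40 N, if the wrist force passes 120 N, or if a joint passes its speed limit or range.

ROBOT

A 7-joint arm with a two-finger parallel gripper is mounted at the origin on the work surface. World frame = base frame: x ahead of the robot, y to its left, z up, the work surface at z = 0. Lengths are in m, angles in rad, forces in N, time in s.
With the tool pointing down it reaches from about 0.4 to 0.925 m from the base axis. Payload 5.6 kg.
Tool frame: the origin (TCP) lies on the front face of the gripper's body, between the roots of the fingers; the fingertips stand 73 mm ahead of it and the grasp point (between the pads) lies ahead of it (grasp_offset is the z of the grasp point in the tool frame, in m); z points along the fingers, y is the line along which they close (so a half turn about z gives the same grasp; the last joint's range is limited). The gripper opens to 85 mm and grips with 20 to 120 N. Pads are 22 mm wide; open, the fingers measure 114 mm over their backs; the gripper's body (76 mm by 85 mm) begins 54 mm behind the grasp point. The pads swing forward as they close: fully open they stand 13 mm farther back than shut.
Start: joints at [1.175, 0.468, -0.012, 1.603, 0.006, 1.071, -0.056], TCP at [0.225, -0.61, 0.304] pointing down, gripper open.
Joint ranges: [-2.53, 2.53], [-0.31, 2.02], [-1.57, 1.55], [0.28, 2.44], [-1.29, 4.43], [0.15, 1.84], [-2.92, 2.92]. Speed limits (rad/s): [2.57, 2.57, 3.14, 3.14, 3.14, 3.14, 3.14].

INTERFACE

Orientations are given as a unit quaternion [x, y, z, w].
In Python, from rig import state, capture, finish_job, grasp_offset gives the robot as it stands.
- The arm moves only by the tool arm_command, never from a script. Its argument "rows" is a list of rows, each a list of 2 entries, a list of its own where there are three numbers: the shift along the tool's x, y, z in mm, then the turn, a rotation vector about the tool's x, y, z in degrees. A call has 1 to 8 rows; each row shifts and turns the commanded pose from where the row before left it, along the tool's axes as they then stand; what a row does not reach is not made up. A row lasts 1/12 s, in which the tool goes at most 41.7 mm and 7.16 degrees, less where a joint would pass 70% of its speed; a pose out of reach is approached as far as the arm can. A call is refused whole if a number of a shift passes 41.7 or a number of a turn 7.16, either way. A call with a gripper value outside its range is refused whole. "gripper" is the opening, from 0 (shut) to 1 (fully open), set as the call begins (left out, the last holds). The fingers move at their own pace and stop on an object; the grip force is fixed at half the most. Time passes only in rows, so rows that do not move let the fingers close. It gives the time, the measured TCP pose, the force, the opening and the grip force at its end, in the units of the state.
- state(): the state, without advancing time (a new reading comes with each control period).
- capture(name): name is "scene" or "top" or "wrist"; returns a dict with "pixels" (384x512x3 uint8, red, green, blue), "depth" (384x512 float32, m along the optical axis (not along the pixel's ray), 0 where there is no reading), "vertical_fov" (degrees; the focal length in pixels is half the picture's height over the tangent of half this angle, whatever the lens; pixels are square), "cx", "cy" (the principal point, pixels), "eye" and "orientation" of the camera in the world; the wrist camera has in their place "mount" (4x4, takes a point from camera to tool coordinates, whose origin is the TCP and whose axes are the flange's). Camera axes: x right, y down, z forward; pixel columns grow to the right and rows downward; lengths in m; the calibration is good to about 2 mm. A picture is of the moment at which its call begins: read the wrist's pose just before it.
- finish_job(): hands the job in; it is judged then, once.
The state is a dict: "t": time; "joint_pos": joint angles; "joint_velocities": joint speeds; "joint_torque": joint torques, N m; "tool_pos": TCP position; "tcp_rot": TCP orientation; "contact_force": force on the tool from outside, world axes, zero at the start; "torque": the same for the moment, N m; "width": opening from 0.0 (shut) to 1.0 (fully open); "grip_force": force on a finger pad.
Only numpy, scipy, OpenCV 4.12 (cv2) and the standard library are available. Lean on these libraries where they do the work, as an engineer would, in place of code of your own. Each camera call takes 0.05 s, during which the arm holds its last target. There are 200 camera calls.

## Working session

There is one attempt and no reset: what is moved stays moved. The work goes in short steps, Python scripts to look and compute and a tool call to move; the robot and the scene stay as the last step left them, time stands still between calls to the robot, and variables do not carry over. Pictures are saved under pics/ and viewed, at most 10 in all, crops included, and the job is handed in when it is done.

Besides the shell and the picture viewer there is one more tool, called after "Request:" by a JSON object that holds its "api" and its "payload". arm_command: Moves the arm, as the interface text tells. Its arguments: {"type":"object","properties":{"rows":{"type":"array","items":{"type":"array"}},"gripper":{"type":"number"}},"required":["rows"]}

```bash
mkdir -p pics; cat > h.py <<'E'
import numpy as np,cv2
from rig import state,capture,finish_job,grasp_offset
from scipy.spatial.transform import Rotation as R
def cloud(name):
    s=state();c=capture(name);d=c["depth"];h,w=d.shape
    f=h/2/np.tan(np.radians(c["vertical_fov"])/2)
    u,v=np.meshgrid(np.arange(w),np.arange(h))
    P=np.stack([(u-c["cx"])/f*d,(v-c["cy"])/f*d,d],-1)
    if "mount" in c:
        M=np.array(c["mount"]);P=P@M[:3,:3].T+M[:3,3]
        P=P@R.from_quat(s["tcp_rot"]).as_matrix().T+np.array(s["tool_pos"])
    else:
        o=np.array(c["orientation"]);o=R.from_quat(o).as_matrix() if o.size==4 else o[:3,:3]
        P=P@o.T+np.array(c["eye"])
    P[d==0]=np.nan
    return c["pixels"],P
def save(n,img,k=1):
    cv2.imwrite("pics/"+n,cv2.resize(img[...,::-1],None,fx=k,fy=k,interpolation=cv2.INTER_CUBIC))
E
python3 - <<'E'
from h import *
s=state();print(s,grasp_offset)
a,P=cloud("top");save("top.png",a,1.5);np.save("top.npy",P)
b,Q=cloud("scene");save("scene.png",b,1.5);np.save("scene.npy",Q)
E
```

```text
{'t': 0.0, 'joint_pos': array([ 1.17498444,  0.46839987, -0.01158393,  1.60364217,  0.00599961,
        1.07138403, -0.05630465]), 'joint_velocities': array([ 9.87678247e-05,  7.29216833e-04,  1.08984698e-03,  1.41204560e-04,
        5.38799353e-05,  1.71100064e-03, -6.24055498e-05]), 'joint_torque': array([ 1.82837302e-04, -5.32383621e+01,  2.13553011e-02, -2.51300722e+01,
        1.13182838e-02,  7.73950625e-03, -6.19766936e-06]), 'tool_pos': array([ 0.22438351, -0.60958077,  0.3029158 ]), 'tcp_rot': array([ 9.84487889e-01,  1.75450239e-01, -2.22998016e-04, -8.71509354e-04]), 'contact_force': array([ 0.41433164, -0.02326486,  1.09743161]), 'torque': array([-0.00458537, -0.03170746, -0.0241069 ]), 'grip_force': 0.0, 'width': 1.0025803158881728} 0.0539
```

View pics/top.png

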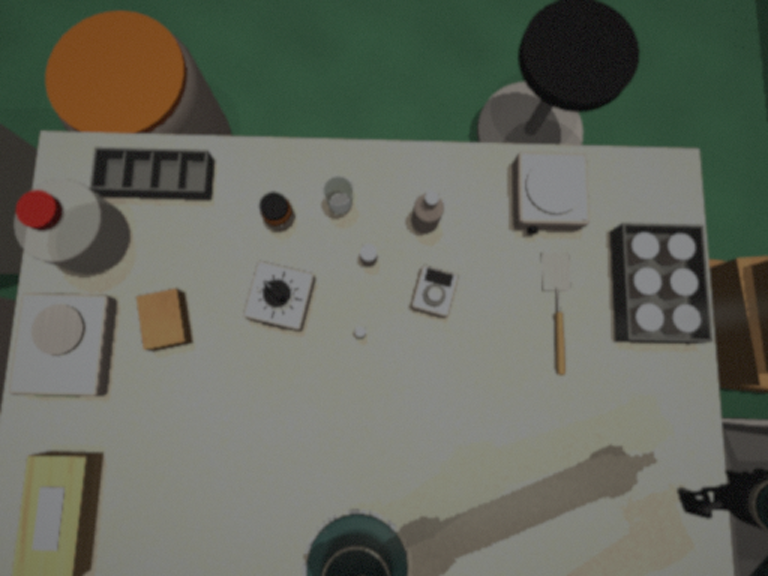

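View pics/scene.png

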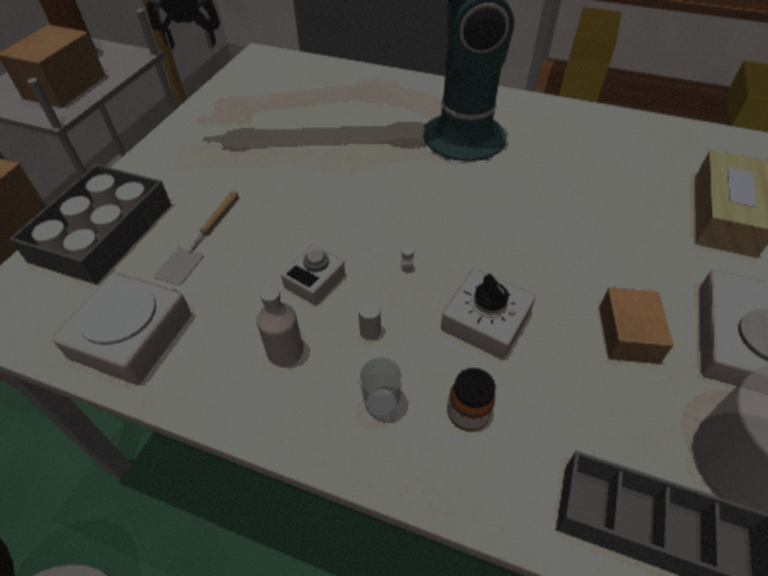

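The top view shows the dial pod at about (280,296) in the 1.5x picture and the key unit at (434,293). The stud seems to be on the right or left side, so I need to measure and zoom in.

```bash
python3 - <<'E'
from h import *
a=cv2.imread("pics/top.png");P=np.load("top.npy")
def q(x,y):print((x,y),P[round(y/1.5),round(x/1.5)].round(4))
for p in [(277,293),(434,293),(434,310),(280,320),(360,334),(369,257),(255,270),(305,275)]:q(*p)
Z=P[...,2]
for nm,c,r,z0,z1 in [("pod",(280,296),60,.048,.062),("bar",(277,293),25,.09,.105),("disc",(277,293),30,.078,.088),("keybox",(434,293),45,.040,.05),("key",(434,293),20,.05,.08)]:
    m=np.zeros(Z.shape,np.uint8);cv2.circle(m,(int(c[0]/1.5),int(c[1]/1.5)),int(r/1.5),1,-1)
    k=(m>0)&(Z>z0)&(Z<z1);X=P[k]
    print(nm,k.sum(),X.mean(0).round(4),np.ptp(X,axis=0).round(3),cv2.minAreaRect((X[:,:2]*1000).astype(np.float32)))
c=capture("top")["pixels"]
A=cv2.resize(c[170:225,155:215],None,fx=10,fy=10,interpolation=cv2.INTER_CUBIC)
A=cv2.convertScaleAbs(A,alpha=1.6)
save("crop.png",A)
E
```

```text
(277, 293) [0.5617 0.1808 0.1127]
(434, 293) [ 0.5772 -0.151   0.067 ]
(434, 310) [ 0.541  -0.1541  0.0409]
(280, 320) [0.5108 0.1806 0.058 ]
(360, 334) [0.4827 0.0068 0.0554]
(369, 257) [ 0.6527 -0.0084  0.0727]
(255, 270) [0.6202 0.2442 0.0519]
(305, 275) [0.6128 0.1339 0.0522]
pod 1235 [0.5654 0.1884 0.0552] [0.149 0.147 0.014] ((568.102294921875, 190.33302307128906), (130.05699157714844, 130.00106811523438), 78.08969116210938)
bar 6 [0.5532 0.1736 0.0957] [0.009 0.007 0.01 ] ((553.1543579101562, 173.5144500732422), (1.158083438873291, 11.26807975769043), 50.50711441040039)
disc 184 [0.5671 0.189  0.083 ] [0.056 0.056 0.009] ((567.9749755859375, 190.8887481689453), (56.43397903442383, 55.80059051513672), 89.32270050048828)
keybox 525 [ 0.5897 -0.1555  0.045 ] [0.111 0.097 0.01 ] ((587.7100219726562, -154.98855590820312), (84.38111114501953, 99.56571960449219), 74.4541015625)
key 189 [ 0.5762 -0.1513  0.0609] [0.07  0.063 0.022] ((583.9906616210938, -152.74122619628906), (57.20399856567383, 63.25514602661133), 69.08970642089844)
```

View pics/crop.png

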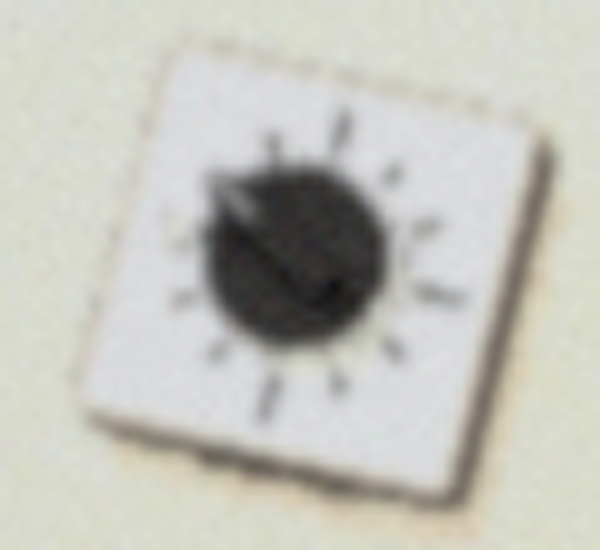

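The stud is on the left at (175,230) and the pointer at (215,185), so the dial is at click 1 and needs +150° clockwise. The pod centre is about (0.568, 0.190), and the bar points at about 48°. I'm moving over there now.

Request:
{"api": "arm_command", "payload": {"rows": [[[28.5,-30.1,0],[0,0,0]],[[28.5,-30.1,0],[0,0,0]],[[28.5,-30.1,0],[0,0,0]],[[28.5,-30.1,0],[0,0,0]],[[28.5,-30.1,0],[0,0,0]],[[28.5,-30.1,0],[0,0,0]],[[28.5,-30.1,0],[0,0,0]]]}}

```text
t: 0.73
tool_pos: [0.3392, -0.3413, 0.3038]
tcp_rot: [0.985, 0.175, -0.0, 0.0]
contact_force: [0.5, 0.4, 0.1]
width: 1.003
grip_force: 0.0
```

Request:
{"api": "arm_command", "payload": {"rows": [[[28.5,-30.1,0],[0,0,0]],[[28.5,-30.1,0],[0,0,0]],[[28.5,-30.1,0],[0,0,0]],[[28.5,-30.1,0],[0,0,0]],[[28.5,-30.1,0],[0,0,0]],[[28.5,-30.1,0],[0,0,0]],[[28.5,-30.1,0],[0,0,0]]]}}

```text
t: 1.32
tool_pos: [0.4536, -0.0748, 0.304]
tcp_rot: [0.985, 0.175, 0.0, 0.0]
contact_force: [1.3, -0.1, 0.8]
width: 0.997
grip_force: 0.0
```

Request:
{"api": "arm_command", "payload": {"rows": [[[28.5,-30.1,0],[0,0,0]],[[28.5,-30.1,0],[0,0,0]],[[28.5,-30.1,0],[0,0,0]],[[28.5,-30.1,0],[0,0,0]],[[28.5,-30.1,0],[0,0,0]],[[28.5,-30.1,0],[0,0,0]],[[28.5,-30.1,0],[0,0,0]],[[0,0,0],[0,0,0]]]}}

```text
t: 1.98
tool_pos: [0.5682, 0.199, 0.3036]
tcp_rot: [0.984, 0.18, 0.001, -0.003]
contact_force: [-0.8, 1.2, -0.3]
width: 1.003
grip_force: 0.0
```

Request:
{"api": "arm_command", "payload": {"rows": [[[0,0,0],[0,0,-7]],[[0,0,0],[0,0,-7]],[[0,0,0],[0,0,-7]],[[0,0,0],[0,0,-7]],[[0,0,0],[0,0,-7]],[[0,0,0],[0,0,-7]],[[0,0,0],[0,0,-7]],[[0,0,0],[0,0,-7]]]}}

```text
t: 2.65
tool_pos: [0.5676, 0.1895, 0.3035]
tcp_rot: [0.785, 0.619, -0.0, -0.0]
contact_force: [0.1, 0.6, -0.1]
width: 1.003
grip_force: 0.0
```

```bash
python3 - <<'E'
from h import *
s=state();print(s["t"],s["joint_pos"].round(3),s["tool_pos"],s["tcp_rot"],R.from_quat(s["tcp_rot"]).as_matrix().round(4))
E
```

```text
2.65 [ 0.132  0.481 -0.682  1.7    0.337  1.082 -0.889] [0.56764773 0.18949226 0.30353747] [ 7.85067656e-01  6.19409902e-01 -3.84986787e-04 -2.65064130e-05] [[ 2.327e-01  9.726e-01 -6.000e-04]
 [ 9.726e-01 -2.327e-01 -4.000e-04]
 [-6.000e-04 -5.000e-04 -1.000e+00]]
```

Request:
{"api": "arm_command", "payload": {"rows": [[[0,0,0],[0,0,7]],[[0,0,0],[0,0,7]],[[0,0,0],[0,0,7]],[[0,0,0],[0,0,7]],[[0,0,0],[0,0,0]],[[0,0,0],[0,0,0]]]}}

```text
t: 3.15
tool_pos: [0.5676, 0.1898, 0.3037]
tcp_rot: [0.912, 0.41, -0.0, 0.0]
contact_force: [0.2, 0.0, 0.1]
width: 0.999
grip_force: 0.0
```

```bash
cat > m.py <<'E'
from h import *
import sys
a,P=cloud("wrist");np.save("w.npy",P);Z=P[...,2]
s=state();print(s["tool_pos"],s["joint_pos"].round(3),np.degrees(np.arctan2(*R.from_quat(s["tcp_rot"]).as_matrix()[1::-1,1])))
near=np.hypot(P[...,0]-.568,P[...,1]-.19)<.1
for nm,z0,z1 in [("pod",.048,.062),("disc",.077,.088),("bar",.105,.125)]:
    k=near&(Z>z0)&(Z<z1)
    k=cv2.morphologyEx(k.astype(np.uint8),cv2.MORPH_OPEN,np.ones((3,3)))>0
    if k.sum()<9:continue
    X=P[k];print(nm,k.sum(),X.mean(0).round(4),cv2.minAreaRect((X[:,:2]*1000).astype(np.float32)))
save(sys.argv[1],cv2.convertScaleAbs(a,alpha=1.4),1.5)
E
python3 m.py w1.png
```

```text
[0.56770428 0.18988558 0.30372427] [ 0.058  0.454 -0.576  1.704  0.276  1.066 -1.333] -41.589836837831875
pod 14298 [0.5749 0.197  0.0543] ((570.2107543945312, 191.70465087890625), (129.70314025878906, 130.08511352539062), 78.3185043334961)
disc 2530 [0.5715 0.1933 0.0823] ((570.97705078125, 192.45889282226562), (57.66023254394531, 58.992713928222656), 47.99079513549805)
bar 1086 [0.5724 0.1937 0.1123] ((572.8921508789062, 193.9931640625), (51.56800842285156, 13.492057800292969), 48.17847442626953)
```

View pics/w1.png

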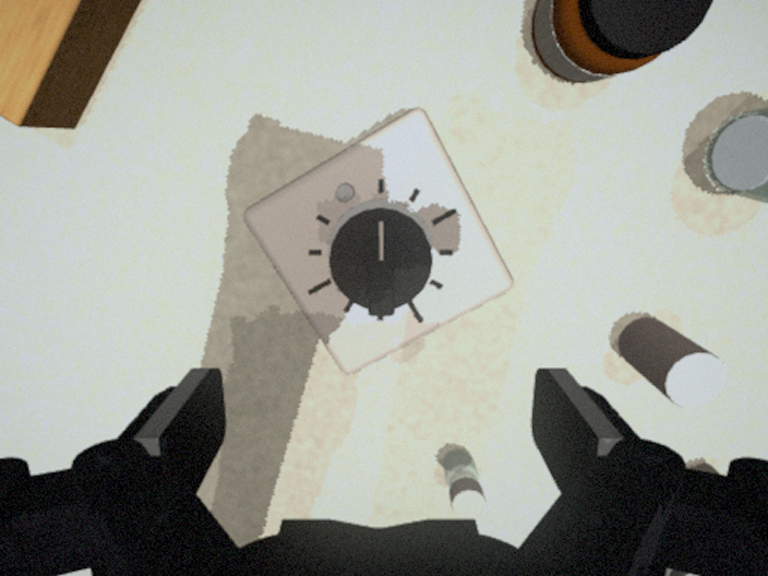

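The stud is at (345,190) and the white line points to the next clockwise mark at (381,187), which confirms click 1. Clockwise turning lowers joint 7, so I'll grip with the hand turned half round.

Request:
{"api": "arm_command", "payload": {"rows": [[[0,0,0],[0,0,-7]],[[0,0,0],[0,0,-7]],[[0,0,0],[0,0,-7]],[[0,0,0],[0,0,-7]],[[0,0,0],[0,0,-7]],[[0,0,0],[0,0,-7]],[[0,0,0],[0,0,-7]],[[0,0,0],[0,0,-7]]]}}

```text
t: 3.87
tool_pos: [0.5678, 0.1897, 0.3038]
tcp_rot: [0.611, 0.792, -0.0, -0.0]
contact_force: [0.3, 0.2, 1.1]
width: 1.002
grip_force: 0.0
```

Request:
{"api": "arm_command", "payload": {"rows": [[[0,0,0],[0,0,-7]],[[0,0,0],[0,0,-7]],[[0,0,0],[0,0,-7]],[[0,0,0],[0,0,-7]],[[0,0,0],[0,0,-7]],[[0,0,0],[0,0,-7]],[[0,0,0],[0,0,-7]],[[0,0,0],[0,0,-7]]]}}

```text
t: 4.53
tool_pos: [0.5679, 0.1897, 0.3039]
tcp_rot: [0.168, 0.986, 0.0, 0.0]
contact_force: [-0.2, -0.7, -0.4]
width: 0.997
grip_force: 0.0
```

Request:
{"api": "arm_command", "payload": {"rows": [[[0,0,0],[0,0,-7]],[[0,0,0],[0,0,-7]],[[0,0,0],[0,0,-7]],[[0,0,0],[0,0,-7]],[[0,0,0],[0,0,-7]],[[0,0,0],[0,0,-7]],[[0,0,0],[0,0,-7]],[[0,0,0],[0,0,-7]]]}}

```text
t: 5.2
tool_pos: [0.568, 0.1896, 0.3039]
tcp_rot: [-0.315, 0.949, 0.0, 0.0]
contact_force: [0.2, 0.3, -1.1]
width: 0.998
grip_force: 0.0
```

Request:
{"api": "arm_command", "payload": {"rows": [[[0,0,10],[0,0,-7]],[[0,0,20],[0,0,-4.8]],[[0,0,20],[0,0,0]],[[0,0,20],[0,0,0]],[[0,0,0],[0,0,0]],[[0,0,0],[0,0,0]]]}}

```text
t: 5.7
tool_pos: [0.5677, 0.1896, 0.2334]
tcp_rot: [-0.407, 0.913, 0.0, -0.001]
contact_force: [-0.0, 0.5, 1.3]
width: 0.997
grip_force: 0.0
```

```bash
python3 m.py w2.png
```

```text
[0.56809394 0.1901055  0.23454494] [ 0.412  0.823 -1.187  1.741  0.828  1.174  1.389] 138.0686558740493
pod 21567 [0.5636 0.1832 0.0544] ((570.2872314453125, 190.02322387695312), (128.72886657714844, 129.8861846923828), 78.25003051757812)
disc 4161 [0.5681 0.1881 0.0824] ((569.6995849609375, 189.71002197265625), (57.48229217529297, 58.89457702636719), 50.468753814697266)
bar 1929 [0.5704 0.1908 0.1123] ((572.0653686523438, 192.45684814453125), (51.31270217895508, 13.990872383117676), 48.51116943359375)
```

Request:
{"api": "arm_command", "payload": {"rows": [[[-1.6,-0.4,20],[0,0,0]],[[0,0,20],[0,0,0]],[[0,0,20],[0,0,0]],[[0,0,10],[0,0,0]],[[0,0,4],[0,0,0]],[[0,0,0],[0,0,0]],[[0,0,0],[0,0,0]],[[0,0,0],[0,0,0]]]}}

```text
t: 6.42
tool_pos: [0.5698, 0.1914, 0.1613]
tcp_rot: [-0.407, 0.913, 0.0, 0.001]
contact_force: [0.6, -0.5, 0.2]
width: 0.998
grip_force: 0.0
```

```bash
cat > f.py <<'E'
from h import *
import sys
n=int(sys.argv[1]) if len(sys.argv)>1 else 6
F=[];T=[];p=[]
for i in range(n):
    capture("wrist");s=state();F.append(s["contact_force"]);T.append(s["torque"]);p.append(s["tool_pos"])
print(s["t"],"F",np.mean(F,0).round(2),"sdz",np.std(F,0)[2].round(2),"T",np.mean(T,0).round(3),"pos",np.mean(p,0).round(5),"w",s["width"],s["grip_force"],"yaw",np.degrees(np.arctan2(*R.from_quat(s["tcp_rot"]).as_matrix()[1::-1,1])).round(2),"j",s["joint_pos"].round(2))
E
python3 f.py 8
```

```text
6.8167 F [ 0.26  0.06 -0.04] sdz 0.31 T [-0.027 -0.008  0.019] pos [0.56946 0.19099 0.16051] w 0.9986341307572703 0.0 yaw 138.0 j [ 0.36  0.9  -1.1   1.78  0.92  1.07  1.33]
```

Request:
{"api": "arm_command", "payload": {"rows": [[[0,0,0],[0,0,0]],[[0,0,0],[0,0,0]],[[0,0,0],[0,0,0]],[[0,0,0],[0,0,0]],[[0,0,0],[0,0,0]],[[0,0,0],[0,0,0]],[[0,0,0],[0,0,0]],[[0,0,0],[0,0,0]]], "gripper": 0}}

```text
t: 7.48
tool_pos: [0.5696, 0.1905, 0.1601]
tcp_rot: [-0.407, 0.914, -0.0, 0.0]
contact_force: [0.3, -2.2, 1.5]
width: 0.147
grip_force: 60.6
```

```bash
python3 f.py 8
```

```text
7.8833 F [ 1.16 -2.66  2.83] sdz 0.24 T [-0.57  -0.28   0.011] pos [0.56962 0.19052 0.16006] w 0.1508854894814059 60.92774748802185 yaw 137.99 j [ 0.36  0.9  -1.1   1.78  0.92  1.07  1.33]
```

Request:
{"api": "arm_command", "payload": {"rows": [[[0,-0.4,1],[0,0,0]],[[0,0,1],[0,0,0]],[[0,0,1],[0,0,0]],[[0,0,1],[0,0,0]],[[0,0,0.5],[0,0,0]],[[0,0,0],[0,0,0]],[[0,0,0],[0,0,0]]]}}

```text
t: 8.47
tool_pos: [0.5697, 0.1905, 0.1558]
tcp_rot: [-0.407, 0.914, -0.0, 0.0]
contact_force: [0.2, -2.7, 6.6]
width: 0.146
grip_force: 61.2
```

```bash
python3 f.py 4
```

```text
8.6667 F [ 0.99 -3.14  6.48] sdz 0.56 T [-0.796 -0.11  -0.021] pos [0.56966 0.1905  0.1558 ] w 0.14813894570296435 61.176082491874695 yaw 138.0 j [ 0.36  0.91 -1.1   1.78  0.93  1.07  1.33]
```

Request:
{"api": "arm_command", "payload": {"rows": [[[0,0,0.5],[0,0,0]],[[0,0,0.5],[0,0,0]],[[0,0,0],[0,0,0]],[[0,0,0],[0,0,0]]]}}

```text
t: 9.0
tool_pos: [0.5697, 0.1905, 0.1548]
tcp_rot: [-0.407, 0.914, -0.0, 0.0]
contact_force: [0.7, -4.1, 5.8]
width: 0.155
grip_force: 61.2
```

```bash
python3 f.py 4
```

```text
9.2 F [ 0.88 -3.53  6.27] sdz 0.61 T [-0.781 -0.098 -0.018] pos [0.56966 0.19051 0.15482] w 0.15114447449320897 61.18698298931122 yaw 138.0 j [ 0.36  0.91 -1.09  1.78  0.93  1.07  1.33]
```

Request:
{"api": "arm_command", "payload": {"rows": [[[0,0,0.5],[0,0,0]],[[0,0,0.5],[0,0,0]],[[0,0,0],[0,0,0]],[[0,0,0],[0,0,0]]]}}

```text
t: 9.53
tool_pos: [0.5697, 0.1905, 0.1539]
tcp_rot: [-0.407, 0.914, -0.0, 0.0]
contact_force: [0.7, -4.3, 6.6]
width: 0.148
grip_force: 61.2
```

```bash
python3 f.py 4
```

```text
9.7333 F [ 0.46 -2.96  6.19] sdz 0.5 T [-0.797 -0.11  -0.024] pos [0.56967 0.19053 0.15387] w 0.14971393433409116 61.19723081588745 yaw 138.0 j [ 0.36  0.91 -1.09  1.78  0.93  1.07  1.32]
```

Request:
{"api": "arm_command", "payload": {"rows": [[[0,0,0.4],[0,0,0]],[[0,0,0.4],[0,0,0]],[[0,0,0],[0,0,0]],[[0,0,0],[0,0,0]]]}}

```text
t: 10.07
tool_pos: [0.5697, 0.1905, 0.1531]
tcp_rot: [-0.407, 0.914, -0.0, 0.0]
contact_force: [0.6, -4.4, 6.8]
width: 0.151
grip_force: 61.3
```

```bash
python3 f.py 4
```

```text
10.2667 F [ 0.34 -3.73  6.96] sdz 0.37 T [-0.875 -0.078  0.004] pos [0.56965 0.19054 0.15313] w 0.14944085353181616 61.25189244747162 yaw 138.0 j [ 0.36  0.91 -1.09  1.78  0.93  1.07  1.32]
```

Request:
{"api": "arm_command", "payload": {"rows": [[[0,0,0.4],[0,0,0]],[[0,0,0.4],[0,0,0]],[[0,0,0],[0,0,0]],[[0,0,0],[0,0,0]]]}}

```text
t: 10.6
tool_pos: [0.5697, 0.1905, 0.1526]
tcp_rot: [-0.407, 0.914, -0.0, 0.0]
contact_force: [0.1, -2.9, 7.9]
width: 0.152
grip_force: 61.6
```

```bash
python3 f.py 4
```

```text
10.8 F [-0.03 -4.    8.81] sdz 0.18 T [-0.947  0.072 -0.026] pos [0.56968 0.19055 0.15261] w 0.14931046924750188 61.56260848045349 yaw 138.0 j [ 0.36  0.91 -1.09  1.78  0.93  1.06  1.32]
```

Request:
{"api": "arm_command", "payload": {"rows": [[[0,0,0.4],[0,0,0]],[[0,0,0.4],[0,0,0]],[[0,0,0],[0,0,0]],[[0,0,0],[0,0,0]]]}}

```text
t: 11.13
tool_pos: [0.5697, 0.1906, 0.1521]
tcp_rot: [-0.407, 0.914, -0.001, 0.0]
contact_force: [-0.7, -5.3, 10.8]
width: 0.149
grip_force: 61.9
```

```bash
python3 f.py 4
```

```text
11.3333 F [-0.9  -4.45 10.89] sdz 0.45 T [-1.041  0.213 -0.028] pos [0.56967 0.19058 0.1521 ] w 0.1528452222350664 61.916019916534424 yaw 138.0 j [ 0.36  0.91 -1.09  1.78  0.93  1.06  1.32]
```

Request:
{"api": "arm_command", "payload": {"rows": [[[0,0,0.3],[0,0,0]],[[0,0,0.3],[0,0,0]],[[0,0,0.2],[0,0,0]],[[0,0,0],[0,0,0]],[[0,0,0],[0,0,0]]]}}

```text
t: 11.75
tool_pos: [0.5697, 0.1906, 0.1516]
tcp_rot: [-0.407, 0.914, -0.001, 0.0]
contact_force: [-0.6, -5.3, 13.3]
width: 0.149
grip_force: 62.3
```

```bash
python3 f.py 8
```

```text
12.15 F [-0.81 -5.35 13.21] sdz 0.3 T [-1.149  0.358 -0.01 ] pos [0.56968 0.19061 0.15164] w 0.14846942442558028 62.26171016693115 yaw 138.0 j [ 0.36  0.91 -1.09  1.78  0.93  1.06  1.32]
```

Request:
{"api": "arm_command", "payload": {"rows": [[[0,0,0.2],[0,0,0]],[[0,0,0],[0,0,2]],[[0,0,0],[0,0,2]],[[0,0,0],[0,0,2]],[[0,0,0],[0,0,0]],[[0,0,0],[0,0,0]]]}}

```text
t: 12.65
tool_pos: [0.5697, 0.1907, 0.1515]
tcp_rot: [-0.359, 0.933, -0.001, 0.0]
contact_force: [-1.4, -5.5, 13.4]
width: 0.153
grip_force: 62.5
```

```bash
python3 f.py 6
```

```text
12.95 F [-1.23 -5.61 13.94] sdz 0.3 T [-1.11   0.421  0.309] pos [0.56967 0.19068 0.15152] w 0.14911657803149275 62.47694134712219 yaw 132.05 j [ 0.35  0.9  -1.07  1.78  0.92  1.05  1.23]
```

Request:
{"api": "arm_command", "payload": {"rows": [[[0,0,0],[0,0,1.5]],[[0,0,0],[0,0,1.5]],[[0,0,0],[0,0,0]],[[0,0,0],[0,0,0]]]}}

```text
t: 13.28
tool_pos: [0.5697, 0.1906, 0.1515]
tcp_rot: [-0.334, 0.943, -0.001, 0.0]
contact_force: [-1.4, -4.7, 14.2]
width: 0.148
grip_force: 62.4
```

```bash
python3 f.py 6
```

```text
13.5833 F [-1.28 -4.93 13.85] sdz 0.54 T [-1.155  0.39  -0.025] pos [0.5697  0.19062 0.1515 ] w 0.1536817804100806 62.4335253238678 yaw 129.0 j [ 0.35  0.89 -1.06  1.78  0.91  1.04  1.18]
```

Request:
{"api": "arm_command", "payload": {"rows": [[[0,0,0],[0,0,2]],[[0,0,0],[0,0,2]],[[0,0,0],[0,0,2]],[[0,0,0],[0,0,0]],[[0,0,0],[0,0,0]]]}}

```text
t: 14.0
tool_pos: [0.5697, 0.1906, 0.1515]
tcp_rot: [-0.284, 0.959, -0.001, 0.0]
contact_force: [-1.8, -5.0, 15.1]
width: 0.155
grip_force: 62.4
```

```bash
python3 f.py 6
```

```text
14.3 F [-1.18 -5.24 13.85] sdz 0.24 T [-1.143e+00  3.640e-01 -1.000e-03] pos [0.56973 0.19062 0.15151] w 0.1508180770963819 62.36713528633118 yaw 123.0 j [ 0.34  0.88 -1.05  1.78  0.89  1.03  1.09]
```

Request:
{"api": "arm_command", "payload": {"rows": [[[0,0,0],[0,0,2.5]],[[0,0,0],[0,0,2.5]],[[0,0,0],[0,0,2.5]],[[0,0,0],[0,0,2.5]],[[0,0,0],[0,0,2.5]],[[0,0,0],[0,0,2.5]],[[0,0,0],[0,0,0]]]}}

```text
t: 14.88
tool_pos: [0.5698, 0.1906, 0.1516]
tcp_rot: [-0.156, 0.988, -0.001, 0.001]
contact_force: [-0.6, -4.8, 13.8]
width: 0.151
grip_force: 62.4
```

```bash
python3 f.py 5
```

```text
15.1333 F [-1.09 -5.4  13.84] sdz 0.4 T [-1.121  0.352 -0.004] pos [0.56976 0.19061 0.15151] w 0.15104280055423794 62.38298177719116 yaw 108.0 j [ 0.31  0.85 -1.    1.79  0.85  1.    0.85]
```

Request:
{"api": "arm_command", "payload": {"rows": [[[0,0,0],[0,0,3]],[[0,0,0],[0,0,3]],[[0,0,0],[0,0,3]],[[0,0,0],[0,0,3]],[[0,0,0],[0,0,3]],[[0,0,0],[0,0,0]]]}}

```text
t: 15.63
tool_pos: [0.5698, 0.1906, 0.1516]
tcp_rot: [-0.025, 1.0, -0.001, 0.001]
contact_force: [-1.2, -4.3, 13.7]
width: 0.148
grip_force: 62.4
```

```bash
python3 f.py 5
```

```text
15.8833 F [-1.29 -5.01 13.92] sdz 0.39 T [-1.081  0.352  0.023] pos [0.56981 0.1906  0.15151] w 0.15364591172306155 62.388784289360046 yaw 93.0 j [ 0.29  0.82 -0.95  1.79  0.81  0.97  0.62]
```

```bash
python3 - <<'E'
from h import *
a=capture("wrist")["pixels"];save("w3.png",cv2.convertScaleAbs(a,alpha=1.8),1.5)
E
```

```text
(no output)
```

View pics/w3.png

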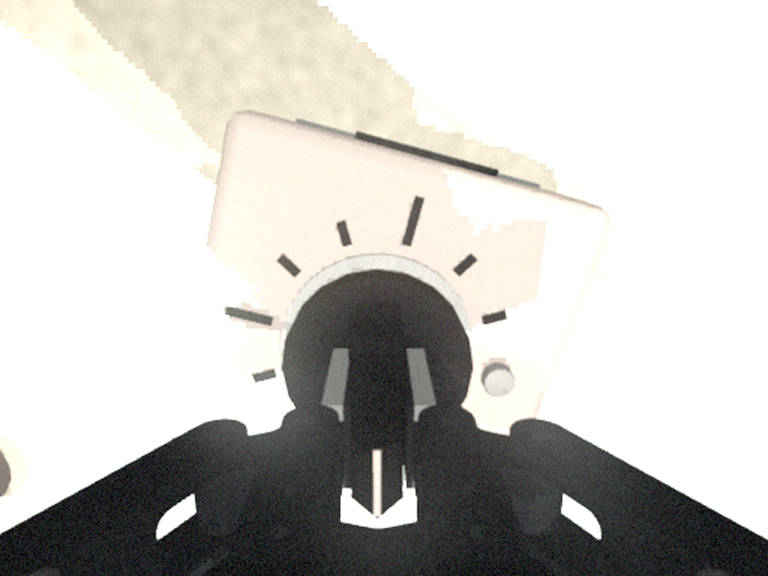

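The dial has followed the hand: its pointer (377,480) lines up with the fingers, and the stud (498,378) is where it should be. I'm carrying on.

Request:
{"api": "arm_command", "payload": {"rows": [[[0,0,0],[0,0,3]],[[0,0,0],[0,0,4]],[[0,0,0],[0,0,4]],[[0,0,0],[0,0,4]],[[0,0,0],[0,0,4]],[[0,0,0],[0,0,4]],[[0,0,0],[0,0,4]],[[0,0,0],[0,0,3]]]}}

```text
t: 16.6
tool_pos: [0.5699, 0.1905, 0.1515]
tcp_rot: [0.235, 0.972, -0.0, 0.001]
contact_force: [-1.4, -5.2, 13.4]
width: 0.151
grip_force: 62.4
```

```bash
python3 f.py 5
```

```text
16.85 F [-1.46 -5.25 13.34] sdz 0.45 T [-1.082  0.363 -0.095] pos [0.56985 0.19051 0.15151] w 0.1516825466199658 62.38882541656494 yaw 62.98 j [ 0.22  0.77 -0.84  1.79  0.71  0.92  0.16]
```

Request:
{"api": "arm_command", "payload": {"rows": [[[0,0,0],[0,0,3]],[[0,0,0],[0,0,4]],[[0,0,0],[0,0,4]],[[0,0,0],[0,0,4]],[[0,0,0],[0,0,4]],[[0,0,0],[0,0,4]],[[0,0,0],[0,0,4]],[[0,0,0],[0,0,3]]]}}

```text
t: 17.52
tool_pos: [0.5699, 0.1904, 0.1515]
tcp_rot: [0.479, 0.878, -0.0, 0.001]
contact_force: [-1.3, -4.6, 13.0]
width: 0.148
grip_force: 62.4
```

```bash
python3 f.py 5
```

```text
17.7667 F [-1.54 -5.13 13.88] sdz 0.52 T [-1.084  0.339 -0.089] pos [0.56989 0.19042 0.1515 ] w 0.1524558201393804 62.40162134170532 yaw 32.98 j [ 0.15  0.72 -0.73  1.8   0.61  0.87 -0.29]
```

Request:
{"api": "arm_command", "payload": {"rows": [[[0,0,0],[0,0,3]],[[0,0,0],[0,0,4]],[[0,0,0],[0,0,4]],[[0,0,0],[0,0,4]],[[0,0,0],[0,0,4]],[[0,0,0],[0,0,3]],[[0,0,0],[0,0,0]]]}}

```text
t: 18.35
tool_pos: [0.5699, 0.1904, 0.1515]
tcp_rot: [0.636, 0.771, -0.0, 0.001]
contact_force: [-1.9, -4.9, 12.6]
width: 0.15
grip_force: 62.5
```

```bash
python3 f.py 5
```

```text
18.6 F [-1.87 -5.22 13.88] sdz 0.34 T [-1.174  0.242  0.301] pos [0.56993 0.19037 0.15148] w 0.142408090315536 62.50282645225525 yaw 11.06 j [ 0.1   0.68 -0.64  1.8   0.54  0.84 -0.62]
```

Request:
{"api": "arm_command", "payload": {"rows": [[[0,0,0],[0,0,3]],[[0,0,0],[0,0,3]],[[0,0,0],[0,0,3]],[[0,0,0],[0,0,3]],[[0,0,0],[0,0,3]],[[0,0,0],[0,0,3]],[[0,0,0],[0,0,0]]]}}

```text
t: 19.18
tool_pos: [0.5699, 0.1903, 0.1515]
tcp_rot: [0.75, 0.662, 0.0, 0.001]
contact_force: [-1.0, -4.2, 14.3]
width: 0.146
grip_force: 62.4
```

```bash
python3 f.py 5
```

```text
19.4333 F [-1.78 -4.85 13.89] sdz 0.66 T [-1.152  0.366 -0.069] pos [0.56987 0.19029 0.15145] w 0.15264673011913366 62.40863800048828 yaw -7.03 j [ 0.05  0.66 -0.57  1.8   0.48  0.82 -0.89]
```

Request:
{"api": "arm_command", "payload": {"rows": [[[0,0,0],[0,0,1]],[[0,0,0],[0,0,1]],[[0,0,0],[0,0,1]],[[0,0,0],[0,0,0]],[[0,0,0],[0,0,0]]]}}

```text
t: 19.85
tool_pos: [0.5698, 0.1903, 0.1514]
tcp_rot: [0.766, 0.643, 0.0, 0.001]
contact_force: [-1.8, -5.4, 14.2]
width: 0.148
grip_force: 62.4
```

```bash
python3 f.py 5; python3 m.py w4.png
```

```text
20.1 F [-1.82 -5.33 13.92] sdz 0.38 T [-1.166  0.353 -0.056] pos [0.56988 0.19027 0.15144] w 0.1531796402425318 62.44585633277893 yaw -10.01 j [ 0.04  0.66 -0.56  1.8   0.47  0.81 -0.93]
[0.56989922 0.1902426  0.15144392] [ 0.037  0.658 -0.559  1.803  0.465  0.814 -0.93 ] -10.020599052953287
pod 34030 [0.5753 0.2194 0.0544] ((570.2431640625, 191.698974609375), (129.03465270996094, 130.17959594726562), 78.25088500976562)
disc 428 [0.5732 0.2081 0.0838] ((572.6795654296875, 206.07823181152344), (16.871475219726562, 35.490562438964844), 79.84626770019531)
bar 2661 [0.5717 0.1979 0.1168] ((570.7633056640625, 192.55052185058594), (25.560590744018555, 55.95694351196289), 80.31127166748047)
```

View pics/w4.png

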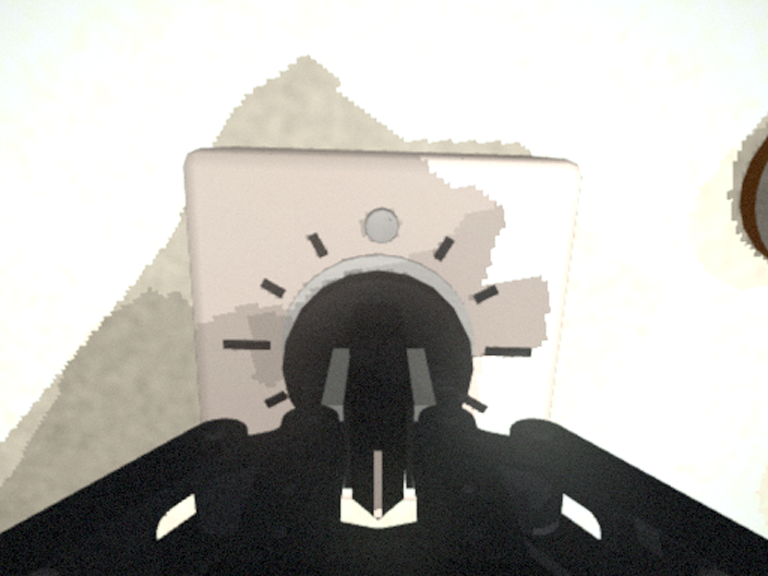

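The view shows the stud at (381,225) almost opposite the bar. The box is still about 1.7° tilted in the tool view, so I'll turn 1° more, then lift.

Request:
{"api": "arm_command", "payload": {"rows": [[[0,0,0],[0,0,0.5]],[[0,0,0],[0,0,0.5]],[[0,0,0],[0,0,0]],[[0,0,0],[0,0,0]],[[0,0,0],[0,0,0]]]}}

```text
t: 20.57
tool_pos: [0.5699, 0.1903, 0.1514]
tcp_rot: [0.772, 0.636, 0.0, 0.001]
contact_force: [-1.6, -4.8, 14.1]
width: 0.152
grip_force: 62.5
```

```bash
python3 f.py 3
```

```text
20.7167 F [-1.65 -5.16 13.46] sdz 0.46 T [-1.146  0.368  0.004] pos [0.56987 0.19028 0.15144] w 0.1503144576231758 62.45609521865845 yaw -11.01 j [ 0.03  0.66 -0.56  1.8   0.46  0.81 -0.94]
```

Request:
{"api": "arm_command", "payload": {"rows": [[[0,0,-1],[0,0,0]],[[0,0,-1.5],[0,0,0]],[[0,0,-1.5],[0,0,0]],[[0,0,-1.5],[0,0,0]],[[0,0,-1.5],[0,0,0]],[[0,0,-1],[0,0,0]],[[0,0,0],[0,0,0]],[[0,0,0],[0,0,0]]]}}

```text
t: 21.38
tool_pos: [0.5698, 0.1902, 0.1584]
tcp_rot: [0.772, 0.636, 0.0, 0.001]
contact_force: [2.1, -3.8, 5.8]
width: 0.152
grip_force: 61.3
```

```bash
python3 f.py 5
```

```text
21.6333 F [ 0.5  -3.57  5.97] sdz 0.63 T [-0.854 -0.282  0.005] pos [0.56984 0.19016 0.15829] w 0.15633915532996542 61.25269532203674 yaw -11.01 j [ 0.04  0.65 -0.56  1.8   0.45  0.82 -0.94]
```

Request:
{"api": "arm_command", "payload": {"rows": [[[0,0,-0.6],[0,0,0]],[[0,0,-0.6],[0,0,0]],[[0,0,-0.5],[0,0,0]],[[0,0,0],[0,0,0]],[[0,0,0],[0,0,0]]]}}

```text
t: 22.05
tool_pos: [0.5698, 0.1901, 0.1599]
tcp_rot: [0.772, 0.636, 0.0, 0.0]
contact_force: [1.2, -3.9, 5.6]
width: 0.15
grip_force: 61.2
```

```bash
python3 f.py 4
```

```text
22.25 F [ 1.07 -3.44  5.49] sdz 0.4 T [-0.857 -0.318  0.001] pos [0.56984 0.19016 0.15991] w 0.1534920557490281 61.19836091995239 yaw -11.01 j [ 0.04  0.65 -0.56  1.8   0.45  0.83 -0.94]
```

Request:
{"api": "arm_command", "payload": {"rows": [[[0,0,-0.4],[0,0,0]],[[0,0,-0.4],[0,0,0]],[[0,0,0],[0,0,0]],[[0,0,0],[0,0,0]]]}}

```text
t: 22.58
tool_pos: [0.5698, 0.1901, 0.1601]
tcp_rot: [0.772, 0.636, 0.0, 0.0]
contact_force: [4.0, -3.3, -0.9]
width: 0.151
grip_force: 60.2
```

```bash
python3 f.py 4
```

```text
22.7833 F [ 3.6  -3.53 -1.48] sdz 0.38 T [-0.843 -1.002  0.009] pos [0.5698  0.19016 0.16011] w 0.14770770792570273 60.16409754753113 yaw -11.01 j [ 0.04  0.65 -0.56  1.8   0.45  0.83 -0.94]
```

Request:
{"api": "arm_command", "payload": {"rows": [[[0,0,0],[0,0,0]],[[0,0,0],[0,0,0]],[[0,0,0],[0,0,0]],[[0,0,0],[0,0,0]],[[0,0,0],[0,0,0]],[[0,0,0],[0,0,0]],[[0,0,0],[0,0,0]],[[0,0,0],[0,0,0]]], "gripper": 1}}

```text
t: 23.45
tool_pos: [0.5695, 0.1907, 0.1605]
tcp_rot: [0.772, 0.636, -0.0, -0.0]
contact_force: [-0.8, 0.3, 0.0]
width: 1.0
grip_force: 0.0
```

Request:
{"api": "arm_command", "payload": {"rows": [[[0,0,-10],[0,0,0]],[[0,0,-20],[0,0,0]],[[0,0,-25],[0,0,0]],[[0,0,-25],[0,0,0]],[[0,0,-10],[0,0,0]],[[0,0,0],[0,0,0]],[[0,0,0],[0,0,0]]]}}

```text
t: 24.03
tool_pos: [0.5695, 0.1904, 0.2507]
tcp_rot: [0.772, 0.636, 0.0, 0.0]
contact_force: [-0.5, 0.3, -0.2]
width: 1.002
grip_force: 0.0
```

```bash
python3 m.py w5.png
```

```text
[0.56907617 0.19012784 0.24966117] [ 0.089  0.534 -0.626  1.745  0.367  0.983 -0.87 ] -11.003204930078795
pod 19385 [0.5717 0.2003 0.0543] ((570.0756225585938, 191.67733764648438), (129.29608154296875, 130.0128936767578), 78.24785614013672)
disc 3678 [0.5707 0.1946 0.0823] ((570.251953125, 192.7690887451172), (57.01579284667969, 58.59669494628906), 79.71540832519531)
bar 1632 [0.57   0.1909 0.1122] ((569.3941650390625, 188.96337890625), (51.323020935058594, 13.778605461120605), 79.31208801269531)
```

View pics/w5.png

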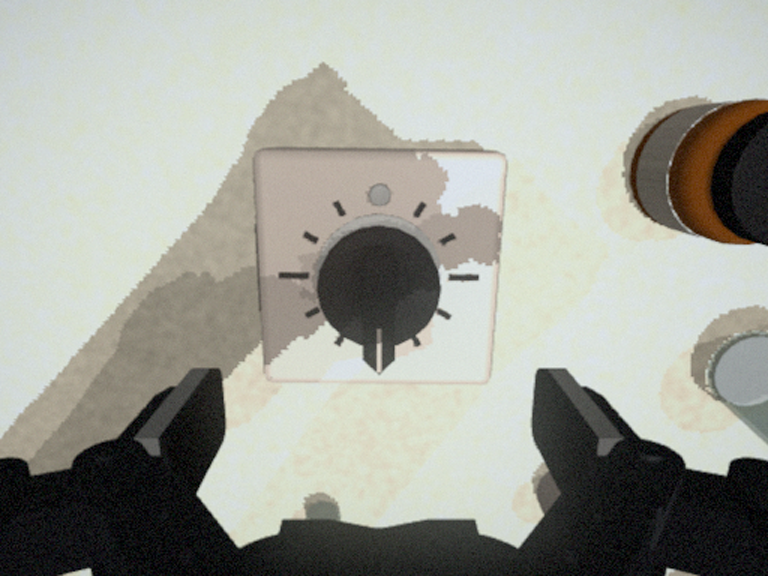

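The bar is up (top at 0.112 m) and lies straight across from the stud: the pointer is at (379,375), the stud at (380,194), and it is within 1° of click 6. Now I go to the key.

Request:
{"api": "arm_command", "payload": {"rows": [[[-37,8.1,-4],[0,0,0]],[[-37,8.1,-4],[0,0,0]],[[-37,8.1,-4],[0,0,0]],[[-37,8.1,-4],[0,0,0]],[[-37,8.1,-4],[0,0,0]],[[-37,8.1,-4],[0,0,0]],[[-37,8.1,-4],[0,0,0]],[[-37,8.1,-4],[0,0,0]]], "gripper": 0}}

```text
t: 24.75
tool_pos: [0.5756, -0.1143, 0.2808]
tcp_rot: [0.772, 0.636, -0.001, -0.001]
contact_force: [0.8, -0.0, 0.1]
width: 0.002
grip_force: 0.0
```

Request:
{"api": "arm_command", "payload": {"rows": [[[-37,8.1,0],[0,0,0]],[[0,0,0],[0,0,0]],[[0,0,0],[0,0,0]],[[0,0,0],[0,0,0]]]}}

```text
t: 25.08
tool_pos: [0.577, -0.1495, 0.2809]
tcp_rot: [0.772, 0.636, -0.0, -0.001]
contact_force: [0.1, 0.5, -0.5]
width: 0.004
grip_force: 0.0
```

```bash
python3 - <<'E'
from h import *
a,P=cloud("wrist");Z=P[...,2];s=state();print(s["tool_pos"],s["width"],s["joint_pos"].round(2))
near=np.hypot(P[...,0]-.58,P[...,1]+.153)<.08
for z0,z1 in [(.04,.048),(.048,.054),(.054,.059),(.059,.064),(.064,.072)]:
    k=near&(Z>z0)&(Z<z1)
    if k.sum()>20:
        X=P[k];print(z0,k.sum(),np.median(X,0).round(4),cv2.minAreaRect((X[:,:2]*1000).astype(np.float32)))
save("w6.png",a,1.5)
E
```

```text
[ 0.57721288 -0.14857289  0.28133237] 0.0003559757625984374 [ 0.64  0.48 -0.59  1.73  0.3   1.03 -0.24]
0.04 6942 [ 0.6029 -0.1501  0.0445] ((590.5217895507812, -154.48809814453125), (83.95167541503906, 99.05744934082031), 75.47906494140625)
0.048 43 [ 0.5829 -0.1291  0.0508] ((581.1832885742188, -133.01876831054688), (11.805437088012695, 42.22629165649414), 83.40966033935547)
0.054 1223 [ 0.58   -0.1462  0.0563] ((579.0918579101562, -151.4663848876953), (49.03779220581055, 48.96205520629883), 67.11473083496094)
0.059 54 [ 0.5813 -0.1377  0.0625] ((581.4618530273438, -146.09222412109375), (21.470861434936523, 33.06087875366211), 66.16139221191406)
0.064 1135 [ 0.5791 -0.151   0.0663] ((579.0382080078125, -151.3300323486328), (32.39284133911133, 32.54534149169922), 80.64816284179688)
```

View pics/w6.png

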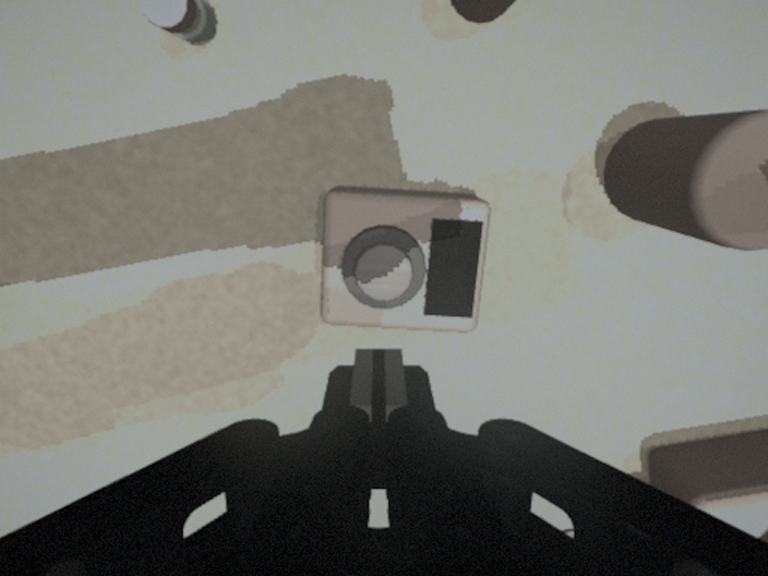

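The key centre is at (383,270) in the picture, which gives (0.579, -0.151), top at 0.066 m. The fingers are shut, so I go down.

Request:
{"api": "arm_command", "payload": {"rows": [[[-2.7,1.9,20],[0,0,0]],[[0,0,25],[0,0,0]],[[0,0,25],[0,0,0]],[[0,0,25],[0,0,0]],[[0,0,20],[0,0,0]],[[0,0,10],[0,0,0]],[[0,0,5],[0,0,0]],[[0,0,0],[0,0,0]]]}}

```text
t: 25.8
tool_pos: [0.5788, -0.1518, 0.1517]
tcp_rot: [0.771, 0.637, -0.0, -0.001]
contact_force: [-0.0, -0.1, -0.2]
width: -0.002
grip_force: 0.0
```

Request:
{"api": "arm_command", "payload": {"rows": [[[0,0,2],[0,0,0]],[[0,0,2],[0,0,0]],[[0,0,2],[0,0,0]],[[0,0,2],[0,0,0]],[[0,0,0],[0,0,0]],[[0,0,0],[0,0,0]]]}}

```text
t: 26.3
tool_pos: [0.5789, -0.1533, 0.1446]
tcp_rot: [0.772, 0.636, -0.0, 0.0]
contact_force: [0.4, 0.1, 1.1]
width: 0.002
grip_force: 0.0
```

```bash
python3 f.py 3
```

```text
26.45 F [-0.1   0.04  0.  ] sdz 0.58 T [-0.004  0.022 -0.012] pos [ 0.579   -0.15328  0.14465] w -0.004543392154871623 0.0 yaw -10.99 j [ 0.58  0.65 -0.5   1.81  0.42  0.79 -0.33]
```

Request:
{"api": "arm_command", "payload": {"rows": [[[2,0,1],[0,0,0]],[[0,0,1],[0,0,0]],[[0,0,1],[0,0,0]],[[0,0,1],[0,0,0]],[[0,0,1],[0,0,0]],[[0,0,1],[0,0,0]],[[0,0,0],[0,0,0]],[[0,0,0],[0,0,0]]]}}

```text
t: 27.12
tool_pos: [0.5793, -0.1512, 0.1386]
tcp_rot: [0.772, 0.636, -0.0, -0.0]
contact_force: [-0.4, 0.3, 3.0]
width: 0.006
grip_force: 1.2
```

Request:
{"api": "arm_command", "payload": {"rows": [[[0,0,0.7],[0,0,0]],[[0,0,0.7],[0,0,0]],[[0,0,0.6],[0,0,0]],[[0,0,0],[0,0,0]],[[0,0,0],[0,0,0]]]}}

```text
t: 27.53
tool_pos: [0.5793, -0.1512, 0.1365]
tcp_rot: [0.772, 0.636, -0.0, 0.0]
contact_force: [-1.1, 0.3, 3.0]
width: -0.004
grip_force: 1.9
```

```bash
python3 f.py 3
```

```text
27.6833 F [-1.45  0.57  3.74] sdz 0.55 T [0.1   0.316 0.014] pos [ 0.57931 -0.15121  0.13653] w -0.0019982092565251955 1.9189759343862534 yaw -10.99 j [ 0.57  0.66 -0.5   1.82  0.43  0.77 -0.34]
```

Request:
{"api": "arm_command", "payload": {"rows": [[[0,0,0.8],[0,0,0]],[[0,0,0.8],[0,0,0]],[[0,0,0.8],[0,0,0]],[[0,0,0.6],[0,0,0]],[[0,0,0],[0,0,0]],[[0,0,0],[0,0,0]]]}}

```text
t: 28.18
tool_pos: [0.5793, -0.1512, 0.1337]
tcp_rot: [0.772, 0.636, -0.0, 0.0]
contact_force: [-2.8, 0.9, 7.3]
width: -0.001
grip_force: 3.3
```

Request:
{"api": "arm_command", "payload": {"rows": [[[0,0,0.3],[0,0,0]],[[0,0,0.3],[0,0,0]],[[0,0,0.3],[0,0,0]],[[0,0,0],[0,0,0]],[[0,0,0],[0,0,0]]]}}

```text
t: 28.6
tool_pos: [0.5794, -0.1512, 0.1336]
tcp_rot: [0.772, 0.636, -0.0, 0.0]
contact_force: [-5.1, 0.6, 12.6]
width: -0.004
grip_force: 6.3
```

```bash
python3 f.py 3
```

```text
28.75 F [-4.55  1.41 12.21] sdz 0.24 T [ 0.188  1.102 -0.014] pos [ 0.57939 -0.15118  0.13363] w 0.0018446193578705364 6.254420521836437 yaw -10.99 j [ 0.57  0.67 -0.49  1.82  0.44  0.77 -0.35]
```

The key is on its bottom stop at 12 N. I release it, lift clear, then check everything.

Request:
{"api": "arm_command", "payload": {"rows": [[[0,0,-2],[0,0,0]],[[0,0,-4],[0,0,0]],[[0,0,-6],[0,0,0]],[[0,0,-20],[0,0,0]],[[0,0,-40],[0,0,0]],[[0,0,-40],[0,0,0]],[[0,0,-20],[0,0,0]],[[0,0,0],[0,0,0]]]}}

```text
t: 29.42
tool_pos: [0.5819, -0.1514, 0.2701]
tcp_rot: [0.772, 0.636, 0.003, 0.004]
contact_force: [1.4, 0.7, 0.4]
width: -0.001
grip_force: 0.0
```

```bash
python3 - <<'E'
from h import *
a,P=cloud("wrist");Z=P[...,2];s=state();print(s["t"],s["tool_pos"],s["contact_force"])
k=(np.hypot(P[...,0]-.579,P[...,1]+.151)<.014);print("key z",np.nanmedian(Z[k]))
b,Q=cloud("top");O=np.load("top.npy");d=np.abs(Q[...,2]-O[...,2])>.02
save("end.png",cv2.convertScaleAbs(b,alpha=1.5),1.5)
k=np.hypot(Q[...,0]-.569,Q[...,1]-.191)<.04;k&=Q[...,2]>.105
print("bar z",np.nanmedian(Q[k][:,2]),k.sum())
E
```

```text
29.4667 [ 0.58059928 -0.1515324   0.26730667] [-0.45939462 -0.63395155 -0.4529994 ]
key z 0.24135289889364298
bar z 0.11252035854548881 72
```

View pics/end.png

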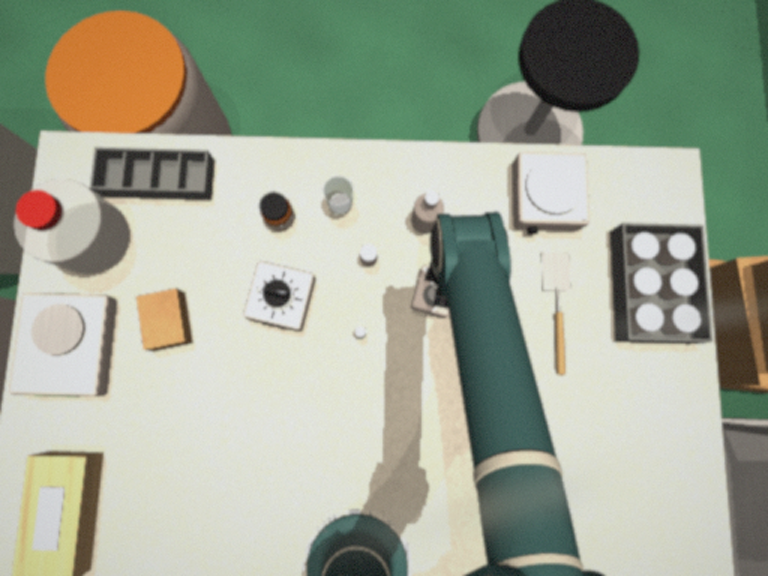

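The closing picture shows the dial up and pointing right, opposite its stud (280,295), and every other object where it was. The key-height reading hit the gripper instead of the key, but the contact force is back to about zero.

```bash
python3 -c "
from rig import finish_job
print(finish_job())"
```

```text
the job is handed in; nothing more can be done
None
```

I handed the job in at about 29.5 s: the dial was pressed at about 14 N, turned to within 1° short of click 6 and is back up there, and the start key was then pressed to its stop at about 12 N and let go (its return up was not measured).

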